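# Set and hold a spacer blade in a gluing jig

### The job

Draw the flat steel spacer blade (the one with the rectangular pine handle) up out of the tool rack, stand it over the gluing jig and slide it down between the two spring-backed boards until it drags snugly on both of them; be gentle, never ram a board, and do not push the tip out below the boards. Finish while still holding the blade by its handle, upright and still at that depth, and leave everything else where it is.

Things in the scene. Friction and masses are not known exactly. Their poses are not given: they have to be found in the camera images.
- blade: Spacer blade hanging upright in the rack: steel, 6 mm thick (own x), 30 mm wide (own y), 95 mm long, below a pine handle block 16 mm (x) by 50 mm (y) by 40 mm tall. Origin: middle of the lower edge (tip); z up to the handle, which spans z = 95 to 135 mm. About 0.15 kg. At the start the handle's underside rests on the rack's top (tip 15 mm above the table) in a slot of 9 by 36 mm.
- rack: Plywood rack, fixed: board 60 mm (x) by 250 mm (y), its top 110 mm above the table, on two end legs. Three slots in a row along own y at -75, 0 and +75 mm, slot length along y; one tool hangs in each and any slot may hold the blade. Origin: centre of the underside, on the table.
- jig: Gluing jig, fixed: plywood base 110 mm (x) by 170 mm (y) by 12 mm, with a pine end block 92 mm tall near each end in y, each carrying a board on springs. The V-shaped slot between the two boards runs along own x, 90 mm long, open at the top and at both ends. Origin: centre of the underside, on the table.
- board_a: Spring-backed pine board on the jig's -y side, 90 mm long, 12 mm thick. Its inner face runs from its lower edge, 30 mm above the table, to 100 mm above the table, leaning outward 0.15 mm per mm of height. It slides up to 8 mm along the jig's y away from the gap: 5 N to start, then 2.5 N more per mm. Origin at the jig's underside.
- board_b: Mirror-image board on the +y side; its end block is set 0 to 2 mm farther out: the gap between the boards is 0 to 2 mm at their lower edges, 21 to 23 mm at their tops. The blade first drags with its tip about 13 to 20 mm above the lower edges; pushing it down then takes some 4 N, growing to 8 to 13 N at the lower edges. Origin at the jig's underside.
- board_a_foot (a point): Middle of the inner lower edge of the -y board, 30 mm above the table; axes as the jig's.
- board_b_foot (a point): Middle of the inner lower edge of the +y board, 30 mm above the table; axes as the jig's. The slot's mid-plane lies half way between the two feet.
- knob_tool: Bystander in the rack: tool with a round mushroom-shaped wooden knob 38 mm across, 32 mm tall above the rack; origin at the tip of its shank, 70 mm below the knob.
- stick_tool: Bystander in the rack: tool with a round stick handle 24 mm across, 58 mm tall above the rack; origin at the tip of its shank, 90 mm below the handle.
- pine_block: Bystander: pine block 50 by 50 by 75 mm tall, on the table between jig and rack; origin under its centre.
- mug: Bystander: white mug, 80 mm across, 95 mm tall; origin under its centre.
- glue: Bystander: white glue bottle, 56 mm across, 150 mm tall; origin under its centre.
- disc: Bystander: pine disc 90 mm across, 12 mm thick; origin under its centre.
There are look-alikes about, which are no part of the job. What is shaped like the blade but blue or red is not meant.

How it is judged:
By the outcome, as a careful person would: the job done as asked, in the order asked, and still so for the second after the job is handed in, while the arm keeps its last pose, push and grip.
It also fails if it takes over 48 s, if anything falls off the work surface, if the arm or the gripper's body presses on something with over 40 N, if the wrist force passes 120 N, or if a joint passes its speed limit or range.

### The arm

A 7-joint arm with a two-finger parallel gripper is mounted at the origin on the work surface. World frame = base frame: x ahead of the robot, y to its left, z up, the work surface at z = 0. Lengths are in mm, angles in rad, forces in N, time in s.
With the tool pointing down it reaches from about 400 to 900 mm from the base axis. Payload 5.5 kg.
Tool frame: the origin (TCP) lies midway between the tips of the shut fingers; the grasp point (between the pads) lies grasp_offset behind it (grasp_offset is the distance from the TCP to the grasp point, in mm); z points along the fingers, y is the line along which they close (so a half turn about z gives the same grasp; the last joint's range is limited). The gripper opens to 92 mm and grips with 3 to 60 N. Pads are 19 mm wide; open, the fingers measure 130 mm over their backs; the gripper's body (75 mm by 190 mm) begins 47 mm behind the grasp point.
Start: joints at [1.38, 0.501, -0.427, 1.55, 0.221, 1.138, -0.21], TCP at [284.982, -584.196, 199.829] pointing down, gripper open.
Joint ranges: [-2.88, 2.88], [-0.31, 2.03], [-1.54, 1.56], [0.2, 2.42], [-1.41, 4.55], [0.19, 2.02], [-2.57, 2.57]. Speed limits (rad/s): [2.57, 2.57, 3.14, 3.14, 3.14, 3.14, 3.14].

### API

Orientations are given as a 3x3 rotation matrix whose columns are the frame's x, y, z axes.
In Python, from cell import observe, read_camera, job_done, grasp_offset gives the robot as it stands.
- The arm moves only by the tool jog_arm, never from a script. Its argument "motion" is a list of rows, each an object with "hand": the finger opening in mm, from 0 to 91.8; "translation": the shift along the tool's x, y, z in mm, a list of three; "rotation": the turn, a rotation vector about the tool's x, y, z in rad, a list of three. In form: [{"hand": hand, "translation": [x, y, z], "rotation": [wx, wy, wz]}, ...]. A call has 1 to 5 rows; each row shifts and turns the commanded pose from where the row before left it, along the tool's axes as they then stand; what a row does not reach is not made up. A row lasts 1/8 s, in which the tool goes at most 62.5 mm and 10.7 degrees, less where a joint would pass 70% of its speed; a pose out of reach is approached as far as the arm can. A call with a gripper value outside its range is refused whole. The fingers move at their own pace and stop on an object; "newtons" is the grip in N (left out, the last holds). Time passes only in rows, so rows that do not move let the fingers close. It gives the time, the measured TCP pose, the force, the opening and the grip force at its end, in the units of the state.
- observe(): the state, without advancing time (a new reading comes with each control period).
- read_camera(name): name is "side" or "top" or "wrist"; returns a dict with "frame" (400x640x3 uint8, red, green, blue), "range_z" (400x640 float32, mm along the optical axis (not along the pixel's ray), 0 where there is no reading), "intrinsics" (3x3 intrinsics, pixels), "camera_from_world" (4x4, takes a point from world to camera coordinates). Camera axes: x right, y down, z forward; pixel columns grow to the right and rows downward; lengths in mm; the calibration is good to about 2 mm. A picture is of the moment at which its call begins.
- job_done(): hands the job in; it is judged then, once.
The state is a dict: "t": time; "joints": joint angles; "qd": joint speeds; "joint_efforts": joint torques, N m; "position": TCP position; "tool_rot": TCP orientation; "ft_force": force on the tool from outside, world axes, zero at the start; "torque": the same for the moment, N m; "opening": finger opening in mm; "gripper_force": force on a finger pad.
Only numpy, scipy, OpenCV 4.12 (cv2) and the standard library are available. Lean on these libraries where they do the work, as an engineer would, in place of code of your own. Each camera call takes 0.05 s, during which the arm holds its last target. There are 200 camera calls.

## Working session

There is one attempt and no reset: what is moved stays moved. The work goes in short steps, Python scripts to look and compute and a tool call to move; the robot and the scene stay as the last step left them, time stands still between calls to the robot, and variables do not carry over. Pictures are saved under pics/ and viewed, at most 10 in all, crops included, and the job is handed in when it is done.

Besides the shell and the picture viewer there is one more tool, called after ">>>" as name(argument=value, ...) on one line, values as JSON. jog_arm: Moves the arm, as the interface text tells. Its arguments: {"type":"object","properties":{"motion":{"type":"array"},"newtons":{"type":"number"}},"required":["motion"]}

```bash
ls; mkdir -p pics
python3 - <<'E'
from cell import *
import cv2, numpy as np
print(grasp_offset); s=observe(); print(s)
for n in ("side","top"):
    c=read_camera(n); cv2.imwrite(f"pics/{n}0.png",c["frame"][:,:,::-1]); np.savez(f"{n}0.npz",**c)
    T=c["camera_from_world"]; print(n,c["intrinsics"].tolist(),(-T[:3,:3].T@T[:3,3]).round(),T[:3,:3].round(3).tolist(),(c["range_z"]>0).mean())
E
```

```text
pics
18.8
{'t': 0.0, 'joints': array([ 1.38020595,  0.50181313, -0.42678197,  1.55143246,  0.22081193,
        1.13828901, -0.2102912 ]), 'qd': array([ 0.00233865, -0.00086016,  0.00082677, -0.00189104,  0.0014367 ,
        0.00029943,  0.00103518]), 'joint_efforts': array([ 3.80790843e-04, -5.66599309e+01, -5.81557542e+00, -2.79112190e+01,
       -6.85582473e-02,  3.07108811e-02,  2.01647281e-04]), 'position': array([ 284.57416998, -583.5773809 ,  198.80664978]), 'tool_rot': array([[ 8.98766957e-01,  4.38425981e-01, -7.84498149e-04],
       [ 4.38426681e-01, -8.98765324e-01,  1.71430528e-03],
       [ 4.65162420e-05, -1.88470586e-03, -9.99998223e-01]]), 'ft_force': array([-0.4329509 ,  1.10010985,  0.20922587]), 'torque': array([-0.03681525,  0.01979459,  0.02381343]), 'gripper_force': 0.0, 'opening': 91.72660407926597}
side [[396.0988330770187, 0.0, 324.5932530738125], [0.0, 396.0988330770187, 201.11836490310841], [0.0, 0.0, 1.0]] [ 418. -502.  555.] [[0.969, -0.247, -0.016], [-0.179, -0.653, -0.736], [0.171, 0.716, -0.677]] 0.99607421875
top [[374.78368539560194, 0.0, 321.37950216505305], [0.0, 374.78368539560194, 197.4856014905308], [0.0, 0.0, 1.0]] [476.  24. 750.] [[0.012, -0.999, 0.051], [-0.995, -0.017, -0.099], [0.1, -0.049, -0.994]] 0.99610546875
```

View pics/side0.png

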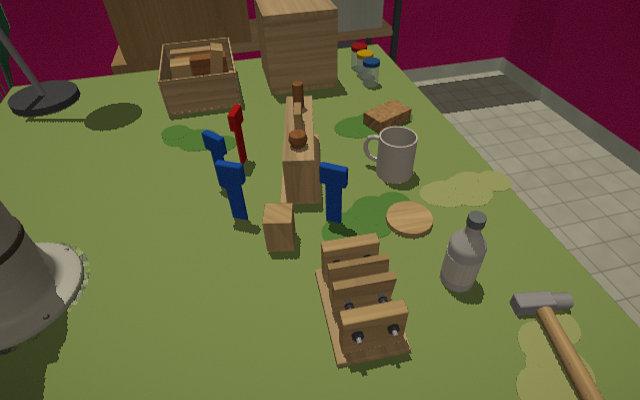

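View pics/top0.png

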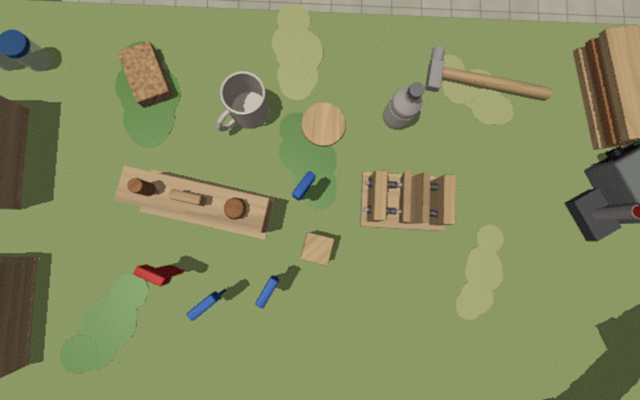

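The side view shows the jig at (362,300), the rack at (302,150), its knob at (298,138) and its stick at (298,95). In the top view the rack runs (120,185)–(270,215): stick at (142,186), blade handle in the middle at (187,198), knob at (234,208). The jig is at (408,200) and the pine block at (318,248). Next I'll take rough positions from rays and depth.

```bash
cat > h.py <<'E'
import numpy as np, cv2
def load(n): return dict(np.load(n))
def world(c,u,v,z=None):
    """pixels -> world, by depth, or on the plane z"""
    K=c["intrinsics"];T=c["camera_from_world"];R=T[:3,:3];o=-R.T@T[:3,3]
    u=np.atleast_1d(u).astype(float);v=np.atleast_1d(v).astype(float)
    d=(R.T@np.linalg.inv(K)@np.stack([u,v,np.ones_like(u)])).T
    if z is None: s=c["range_z"][v.round().astype(int),u.round().astype(int)]
    else: s=(z-o[2])/d[:,2]
    return o+d*s[:,None]
def cloud(c):
    v,u=np.mgrid[0:400,0:640]; P=world(c,u.ravel(),v.ravel()).reshape(400,640,3); P[c["range_z"]==0]=np.nan; return P
def comps(mask,P,amin=30):
    n,l,st,ce=cv2.connectedComponentsWithStats(mask.astype(np.uint8))
    for i in range(1,n):
        if st[i,4]>=amin:
            m=l==i; r=cv2.minAreaRect(P[m][:,:2].astype(np.float32)); yield ce[i].round(1),st[i,4],np.median(P[m],0).round(1),np.round(r[0],1),np.round(r[1],1),round(r[2],1)
E
python3 - <<'E'
from h import *
c=load("top0.npz");P=cloud(c);z=P[...,2]
W=np.zeros((400,640),bool);W[150:270,110:470]=1
print("table",np.nanmedian(P[300:340,330:400,2]))
for lo,hi in((95,120),(122,170),(82,97),(66,82)):
    print(lo,hi)
    for r in comps(W&(z>lo)&(z<hi),P): print(*r)
E
```

```text
table 0.3538736214105711
95 120
[192.9 199.2] 4189 [533.3 208.3 110.3] [534.7 211.1] [251.2  60.1] 78.1
[406.7 195.9] 362 [ 546.6 -159.7   99.3] [ 547.1 -159.8] [12.2 89.7] 87.6
[425.2 197. ] 390 [ 546.5 -192.5   99.3] [ 545.8 -193.5] [14.2 90. ] 88.2
[150.8 266.9] 38 [420.4 273.4 108.4] [421.  274.6] [23.4  1.3] 68.7
122 170
[303.6 184.7] 296 [558.6  22.6 134.7] [559.6  23.3] [16.2 49.7] 54.8
[140.2 186.5] 349 [548.  276.  165.9] [549.3 281.4] [22.6 23. ] 34.1
[186.8 197.1] 365 [533.7 207.3 149.7] [534.5 210.4] [49.2 15.9] 78.2
[234.7 208.2] 392 [517.9 133.6 138.9] [518.3 135. ] [34.1 35.4] 85.1
[141.7 267.7] 49 [420.9 279.2 133.8] [421.7 277.6] [19.1  5.4] 87.5
82 97
[379.9 195. ] 654 [ 548.5 -113.2   92.2] [ 549.1 -114.2] [22.5 89.9] 87.5
[420.1 197.6] 181 [ 546.  -186.5   90. ] [ 546.  -186.7] [ 3.5 89.6] 88.0
[448.4 199.1] 675 [ 543.3 -237.5   92. ] [ 543.7 -238.8] [22.6 89.9] 87.9
[403.1 192.7] 30 [ 553.9 -155.5   90.9] [ 553.3 -155.6] [ 2.2 48.4] 86.4
66 82
[371.2 196.7] 145 [ 545.9 -101.9   69.8] [547.7 -97.7] [87.9 20.1] 3.1
[416.2 198.5] 193 [ 544.1 -184.2   74.7] [ 546.2 -184. ] [ 4.3 89.1] 87.7
[438.2 200.3] 234 [ 540.9 -227.7   71.1] [ 542.5 -221.4] [89.9 27.3] 4.9
[401.7 199.2] 47 [ 543.6 -157.4   71.9] [ 542.8 -157.3] [ 2.4 78.6] 87.3
[392.3 183.5] 41 [ 572.4 -140.9   67.8] [ 572.3 -142.9] [11.3 23.5] 1.2
[392.8 210.6] 36 [ 522.  -142.2   67.7] [ 522.9 -143.4] [ 9.3 21.6] 1.2
[317.1 248.6] 780 [451.6  -2.9  75.2] [452.2  -3.3] [49.9 50. ] 76.7
```

Every height agrees with the text (handle top 150, board tops 99, rack 110). The handle is at (534.5, 210.4) with its thin axis at -12°. The slot middle is near (546.4, -176.5), running along -2.5°. I'll go over the jig first and look with the wrist camera.

>>> jog_arm(motion=[{"hand": 91,"translation": [46,-28,-10],"rotation": [0,0,0]},{"hand": 91,"translation": [46,-28,-10],"rotation": [0,0,0]},{"hand": 91,"translation": [46,-28,-10],"rotation": [0,0,0]},{"hand": 91,"translation": [46,-28,-10],"rotation": [0,0,0]},{"hand": 91,"translation": [46,-28,-10],"rotation": [0,0,0]}])

```text
t: 0.72
position: [430.8, -355.8, 249.8]
tool_rot: [[0.899, 0.438, -0.0], [0.438, -0.899, 0.0], [-0.0, -0.0, -1.0]]
ft_force: [0.1, -0.4, -0.5]
opening: 90.7
gripper_force: 0.0
```

>>> jog_arm(motion=[{"hand": 60,"translation": [46,-28,0],"rotation": [0,0,0]},{"hand": 60,"translation": [46,-28,0],"rotation": [0,0,0]},{"hand": 60,"translation": [46,-28,0],"rotation": [0,0,0.166]},{"hand": 60,"translation": [46,-28,0],"rotation": [0,0,0.166]},{"hand": 60,"translation": [0,0,0],"rotation": [0,0,0.166]}])

```text
t: 1.35
position: [556.2, -175.3, 249.7]
tool_rot: [[0.999, -0.041, 0.001], [-0.041, -0.999, 0.003], [0.001, -0.003, -1.0]]
ft_force: [-0.2, -0.5, -0.2]
opening: 59.8
gripper_force: 0.0
```

Run:
```python
from cell import *
from h import *
s=observe();print(s["t"],s["position"],s["tool_rot"].round(3).tolist(),s["joints"].round(2))
c=read_camera("wrist");np.savez("w1.npz",**c);cv2.imwrite("pics/w1.png",c["frame"][:,:,::-1])
T=c["camera_from_world"];print(c["intrinsics"][0],(-T[:3,:3].T@T[:3,3]).round(),T[:3,:3].round(2).tolist())
```

```text
1.35 [ 556.24831473 -175.3484092   249.65228066] [[0.999, -0.041, 0.001], [-0.041, -0.999, 0.003], [0.001, -0.003, -1.0]] [ 0.7   0.35 -0.55  1.66  0.19  1.18 -1.51]
[357.89712132   0.         321.81161079] [ 630. -178.  433.] [[-0.04, -1.0, -0.0], [-0.96, 0.04, 0.28], [-0.28, 0.02, -0.96]]
```

View pics/w1.png

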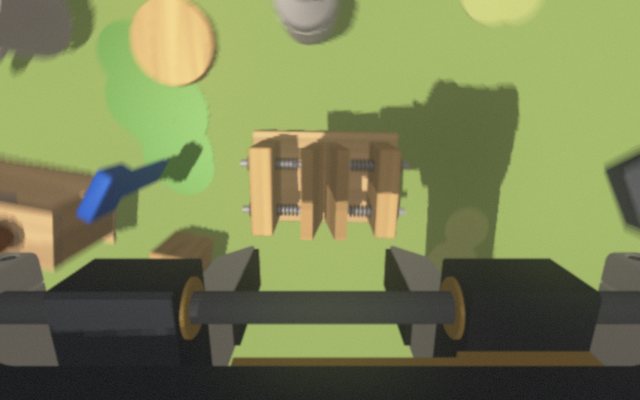

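The wrist view shows the jig at (325,185): end blocks at x≈262 and 386, board tops at 310 and 338, slot between them at about 325. Now I'll measure the slot's mid-plane in both views.

```bash
cat >> h.py <<'E'
def slot(c):
    """board-top strips and end-block tops -> centre lines, by height bands"""
    P=cloud(c); x,y,z=P[...,0],P[...,1],P[...,2]
    box=(abs(x-546)<38)&(abs(y+176.5)<32)
    for zlo,zhi in((98.3,101),):
        out=[]
        for s in (-1,1):
            m=box&(abs(z-99.7)<1.5)&(s*(y+176.5)>7)
            q=P[m]; k=np.polyfit(q[:,0]-546,q[:,1],1); r=q[:,1]-np.polyval(k,q[:,0]-546)
            lo,hi=np.percentile(r,[2,98]); out.append((k[1]+lo,k[1]+hi)); print(s,len(q),"slope",k[0].round(4),"edges",(k[1]+lo).round(2),(k[1]+hi).round(2),"z",np.median(q[:,2]).round(1))
        print("mid centres",np.mean(out).round(2),"mid inner",((out[0][1]+out[1][0])/2).round(2),"gap",(out[1][0]-out[0][1]).round(2))
    for s in (-1,1): # faces: plane fit on the inner faces
        d=s*(y+176.5); m=box&(z>60)&(z<96)&(d>0)&(d<13)
        if m.sum()>20:
            q=P[m];A=np.c_[q[:,0]-546,q[:,2]-30,np.ones(len(q))];k=np.linalg.lstsq(A,q[:,1],rcond=None)[0]
            print("face",s,m.sum(),k.round(3))
E
python3 - <<'E'
from h import *
for n in("top0.npz","w1.npz"):
    print(n);slot(load(n))
c=load("w1.npz");P=cloud(c)
# edges from colour: brightness profile across slot
g=cv2.cvtColor(c["frame"],cv2.COLOR_RGB2GRAY).astype(float)
for r0 in(160,180,200,220): print(r0,g[r0-2:r0+3,295:352].mean(0).round().astype(int).tolist(), world(c,[300,350],[r0,r0],99.5).round(1).tolist())
E
```

```text
top0.npz
-1 234 slope -0.0437 edges -199.25 -187.52 z 99.6
1 224 slope -0.042 edges -165.56 -153.91 z 99.5
mid centres -176.56 mid inner -176.54 gap 21.96
face -1 365 [-4.20000e-02 -1.49000e-01 -1.77665e+02]
w1.npz
-1 376 slope -0.0403 edges -196.15 -185.88 z 98.7
1 362 slope -0.0506 edges -163.09 -153.28 z 98.8
mid centres -174.6 mid inner -174.48 gap 22.79
face -1 446 [-4.40000e-02 -1.53000e-01 -1.75283e+02]
face 1 414 [-4.40000e-02  1.48000e-01 -1.73584e+02]
160 [103, 100, 103, 120, 136, 134, 118, 105, 100, 99, 99, 99, 100, 99, 99, 99, 97, 94, 90, 88, 87, 86, 87, 88, 90, 92, 91, 94, 97, 99, 99, 95, 93, 92, 92, 89, 87, 86, 88, 86, 86, 88, 92, 95, 98, 97, 97, 97, 97, 97, 97, 96, 97, 99, 102, 100, 94] [[581.1, -154.5, 99.5], [579.2, -201.2, 99.5]]
180 [113, 118, 144, 177, 185, 169, 133, 107, 99, 97, 97, 97, 97, 97, 97, 97, 95, 92, 89, 87, 87, 87, 87, 88, 90, 92, 92, 95, 99, 102, 96, 93, 93, 92, 89, 87, 86, 86, 86, 86, 87, 90, 93, 93, 95, 97, 95, 97, 95, 96, 95, 96, 97, 103, 107, 112, 112] [[562.1, -153.4, 99.5], [560.2, -200.8, 99.5]]
200 [110, 111, 115, 127, 152, 163, 150, 128, 116, 112, 113, 113, 112, 114, 113, 113, 111, 102, 93, 88, 88, 87, 88, 90, 93, 94, 93, 94, 101, 100, 100, 111, 123, 124, 122, 118, 116, 115, 114, 108, 105, 105, 110, 115, 115, 115, 116, 116, 117, 119, 117, 117, 114, 111, 110, 110, 110] [[542.5, -152.3, 99.5], [540.5, -200.5, 99.5]]
220 [180, 181, 182, 182, 182, 181, 181, 181, 180, 179, 180, 179, 181, 180, 180, 180, 174, 147, 112, 94, 89, 89, 90, 93, 95, 103, 121, 150, 168, 161, 141, 131, 128, 126, 123, 118, 117, 117, 120, 126, 146, 161, 167, 168, 167, 167, 166, 167, 166, 166, 167, 170, 176, 182, 184, 183, 184] [[522.2, -151.1, 99.5], [520.3, -200.1, 99.5]]
```

The slot's mid-plane is y ≈ -176.6 from the top camera and -174.6 from the wrist camera. They agree within the 2 mm calibration, so contact can settle it later. Now to the rack.

>>> jog_arm(motion=[{"hand": 60,"translation": [-5.4,-55,0],"rotation": [0,0,0]},{"hand": 60,"translation": [-5.4,-55,0],"rotation": [0,0,0]},{"hand": 60,"translation": [-5.4,-55,0],"rotation": [0,0,0]},{"hand": 60,"translation": [-5.4,-55,0],"rotation": [0,0,0]},{"hand": 60,"translation": [-5.4,-55,0],"rotation": [0,0,0]}])

```text
t: 2.02
position: [538.4, 94.8, 249.7]
tool_rot: [[0.999, -0.043, -0.0], [-0.043, -0.999, -0.001], [-0.0, 0.001, -1.0]]
ft_force: [0.4, 0.9, -0.2]
opening: 60.0
gripper_force: 0.0
```

>>> jog_arm(motion=[{"hand": 60,"translation": [-5.4,-55,0],"rotation": [0,0,0]},{"hand": 60,"translation": [-5.4,-55,0],"rotation": [0,0,-0.1756]},{"hand": 60,"translation": [0,0,0],"rotation": [0,0,-0.1756]},{"hand": 60,"translation": [0,0,0],"rotation": [0,0,-0.1756]},{"hand": 60,"translation": [0,0,0],"rotation": [0,0,-0.1756]}])

```text
t: 2.65
position: [532.8, 203.7, 249.3]
tool_rot: [[0.786, 0.618, -0.001], [0.618, -0.786, -0.001], [-0.001, 0.0, -1.0]]
ft_force: [-0.5, -0.4, 0.5]
opening: 59.8
gripper_force: 0.0
```

>>> jog_arm(motion=[{"hand": 60,"translation": [0,0,0],"rotation": [0,0,-0.1756]},{"hand": 60,"translation": [0,0,0],"rotation": [0,0,-0.1756]},{"hand": 60,"translation": [0,0,0],"rotation": [0,0,-0.1756]},{"hand": 60,"translation": [0,0,0],"rotation": [0,0,-0.1756]},{"hand": 60,"translation": [0,0,0],"rotation": [0,0,0]}])

```text
t: 3.28
position: [532.9, 203.6, 249.3]
tool_rot: [[0.21, 0.978, -0.001], [0.978, -0.21, -0.0], [-0.0, -0.001, -1.0]]
ft_force: [0.4, -0.4, 0.3]
opening: 60.2
gripper_force: 0.0
```

Run:
```python
from cell import *
from h import *
s=observe();R=s["tool_rot"];p=s["position"];print(s["t"],p,R.round(3).tolist(),s["joints"].round(2))
c=read_camera("wrist");np.savez("w2.npz",**c);cv2.imwrite("pics/w2.png",c["frame"][:,:,::-1])
P=cloud(c);z=P[...,2];x=P[...,0];y=P[...,1]
W=(abs(x-534)<50)&(abs(y-210)<55)
for r in comps(W&(z>140)&(z<156),P): 
    print(*r)
    q=np.array([*r[3],p[2]]);print("tool delta to it",(R.T@(q-p)).round(1))
for r in comps(W&(z>104)&(z<114),P): print(*r)
```

```text
3.275 [532.9198319  203.59613308 249.32592329] [[0.21, 0.978, -0.001], [0.978, -0.21, -0.0], [-0.0, -0.001, -1.0]] [ 0.34  0.45 -1.    1.69  0.4   1.23 -0.96]
[322.2 186.7] 1155 [533.9 215.2 148.4] [533.8 213.5] [49.6 15.5] 77.4
tool delta to it [ 9.9 -1.2 -0. ]
[322.5 177.5] 6504 [535.4 216.6 108.7] [532.9 210.1] [124.1  60.1] 78.0
```

View pics/w2.png

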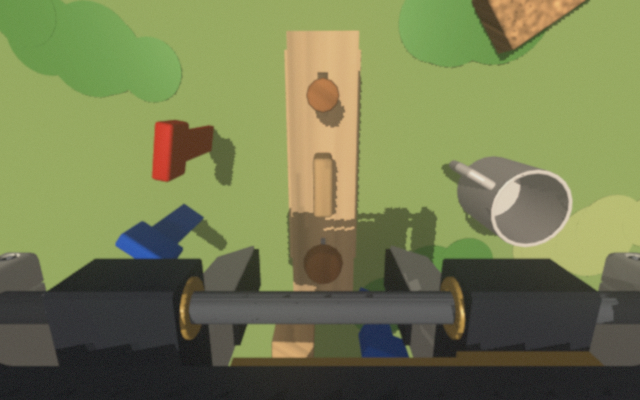

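The wrist view shows the pine handle at (322,186) between the stick (323,95) and the knob (323,262). It lies on the hand's mid-plane and reads 148 mm high. Descend, then grip.

>>> jog_arm(motion=[{"hand": 60,"translation": [8.5,-0.5,35],"rotation": [0,0,0]},{"hand": 60,"translation": [0,0,40],"rotation": [0,0,0]},{"hand": 60,"translation": [0,0,30],"rotation": [0,0,0]},{"hand": 60,"translation": [0,0,18],"rotation": [0,0,0]},{"hand": 60,"translation": [0,0,10],"rotation": [0,0,0]}], newtons=10)

```text
t: 3.95
position: [534.1, 212.9, 116.2]
tool_rot: [[0.21, 0.978, -0.0], [0.978, -0.21, -0.0], [-0.0, -0.0, -1.0]]
ft_force: [-0.4, 0.4, -0.5]
opening: 60.0
gripper_force: 0.0
```

>>> jog_arm(motion=[{"hand": 24,"translation": [0,0,0],"rotation": [0,0,0]},{"hand": 24,"translation": [0,0,0],"rotation": [0,0,0]},{"hand": 24,"translation": [0,0,0],"rotation": [0,0,0]},{"hand": 20,"translation": [0,0,0],"rotation": [0,0,0]},{"hand": 20,"translation": [0,0,0],"rotation": [0,0,0]}])

```text
t: 4.58
position: [534.4, 213.1, 117.1]
tool_rot: [[0.209, 0.978, 0.0], [0.978, -0.209, 0.0], [0.0, 0.0, -1.0]]
ft_force: [1.0, 0.1, -0.1]
opening: 21.0
gripper_force: 0.0
```

Run:
```python
from cell import *
from h import *
s=observe();p=s["position"];R=s["tool_rot"];print(s["t"],p,R.round(4).tolist(),s["opening"],s["ft_force"])
c=read_camera("wrist");np.savez("w3.npz",**c);cv2.imwrite("pics/w3.png",c["frame"][200:,170:480,::-1].repeat(2,0).repeat(2,1))
for n in("wrist","side"):
    c=read_camera(n);np.savez(n+"3.npz",**c)
cv2.imwrite("pics/s3.png",cv2.resize(c["frame"][60:220,220:380,::-1],(560,560)))
```

```text
4.575 [534.3708951  213.07629301 117.10262908] [[0.2087, 0.978, 0.0005], [0.978, -0.2087, 0.0], [0.0001, 0.0005, -1.0]] 20.96929100014479 [ 1.00907302  0.08845564 -0.07078721]
```

View pics/s3.png

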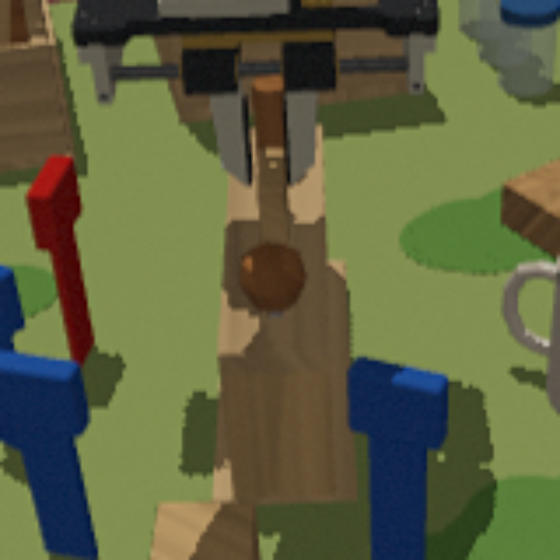

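The side crop shows the handle at (270,185) between the fingers (232,150) and (300,150), with their tips clear of the rack. Now I'll grip it.

>>> jog_arm(motion=[{"hand": 12,"translation": [0,0,0],"rotation": [0,0,0]},{"hand": 12,"translation": [0,0,0],"rotation": [0,0,0]},{"hand": 12,"translation": [0,0,0],"rotation": [0,0,0]},{"hand": 12,"translation": [0,0,0],"rotation": [0,0,0]}], newtons=20)

```text
t: 5.22
position: [534.3, 213.1, 116.9]
tool_rot: [[0.209, 0.978, 0.0], [0.978, -0.209, 0.0], [0.0, 0.0, -1.0]]
ft_force: [0.4, -1.7, -0.3]
opening: 15.7
gripper_force: 20.0
```

>>> jog_arm(motion=[{"hand": 12,"translation": [0,0,0],"rotation": [0,0,0]},{"hand": 12,"translation": [0,0,0],"rotation": [0,0,0]},{"hand": 12,"translation": [0,0,-4],"rotation": [0,0,0]},{"hand": 12,"translation": [0,0,-8],"rotation": [0,0,0]},{"hand": 12,"translation": [0,0,-12],"rotation": [0,0,0]}], newtons=40)

```text
t: 5.85
position: [533.9, 213.1, 141.3]
tool_rot: [[0.208, 0.978, -0.001], [0.978, -0.208, -0.0], [-0.0, -0.001, -1.0]]
ft_force: [-0.7, 0.5, -1.9]
opening: 15.3
gripper_force: 40.0
```

>>> jog_arm(motion=[{"hand": 12,"translation": [0,0,-20],"rotation": [0,0,0]},{"hand": 12,"translation": [0,0,-30],"rotation": [0,0,0]},{"hand": 12,"translation": [0,0,-35],"rotation": [0,0,0]},{"hand": 12,"translation": [0,0,-35],"rotation": [0,0,0]},{"hand": 12,"translation": [0,0,-26],"rotation": [0,0,0]}])

```text
t: 6.48
position: [534.5, 213.8, 290.0]
tool_rot: [[0.208, 0.978, 0.003], [0.978, -0.208, 0.001], [0.001, 0.002, -1.0]]
ft_force: [0.1, -1.2, -2.3]
opening: 15.4
gripper_force: 40.0
```

Run:
```python
from cell import *
from h import *
s=observe();print(s["t"],s["position"],s["opening"],s["ft_force"])
for n in("side","top","wrist"):
    c=read_camera(n);np.savez(n+"4.npz",**c);cv2.imwrite(f"pics/{n}4.png",c["frame"][:,:,::-1])
c=load("side4.npz");cv2.imwrite("pics/s4.png",cv2.resize(c["frame"][20:180,200:400,::-1],(750,600)))
```

```text
6.475 [534.47880092 213.75344504 290.03439159] 15.418075902752074 [ 0.07956047 -1.19338205 -2.25120591]
```

View pics/s4.png

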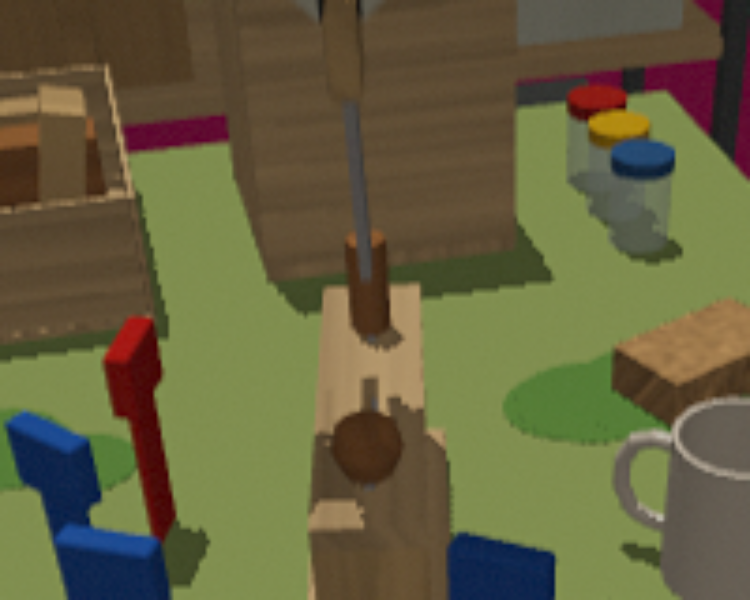

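The blade hangs upright from the fingers, with its tip at crop (365,275) well clear of the rack and the other tools in place. Now I'll carry it over the jig.

>>> jog_arm(motion=[{"hand": 12,"translation": [-30,7.3,0],"rotation": [0,0,0]},{"hand": 12,"translation": [-44,10.8,0],"rotation": [0,0,0]},{"hand": 12,"translation": [-44,10.8,0],"rotation": [0,0,0]},{"hand": 12,"translation": [-44,10.8,0],"rotation": [0,0,0]},{"hand": 12,"translation": [-44,10.8,0],"rotation": [0,0,0]}])

```text
t: 7.25
position: [539.7, -0.6, 285.8]
tool_rot: [[0.209, 0.978, -0.002], [0.978, -0.209, -0.0], [-0.0, -0.002, -1.0]]
ft_force: [-0.5, 0.1, -2.2]
opening: 15.2
gripper_force: 40.0
```

>>> jog_arm(motion=[{"hand": 12,"translation": [-44,10.8,0],"rotation": [0,0,0]},{"hand": 12,"translation": [-44,10.8,0],"rotation": [0,0,0]},{"hand": 12,"translation": [-44,10.8,0],"rotation": [0,0,0]},{"hand": 12,"translation": [-40.3,9.8,0],"rotation": [0,0,0]},{"hand": 12,"translation": [0,0,0],"rotation": [0,0,0.1755]}])

```text
t: 7.88
position: [544.2, -181.6, 284.7]
tool_rot: [[0.386, 0.922, -0.003], [0.922, -0.386, 0.0], [-0.001, -0.003, -1.0]]
ft_force: [-0.3, 1.0, -2.0]
opening: 15.2
gripper_force: 40.0
```

>>> jog_arm(motion=[{"hand": 12,"translation": [0,0,0],"rotation": [0,0,0.1755]},{"hand": 12,"translation": [0,0,0],"rotation": [0,0,0.1755]},{"hand": 12,"translation": [0,0,0],"rotation": [0,0,0.1755]},{"hand": 12,"translation": [0,0,0],"rotation": [0,0,0.1755]},{"hand": 12,"translation": [0,0,0],"rotation": [0,0,0.1755]}])

```text
t: 8.5
position: [545.0, -176.0, 285.5]
tool_rot: [[0.955, 0.298, -0.002], [0.298, -0.955, 0.001], [-0.002, -0.001, -1.0]]
ft_force: [0.6, 0.3, -2.4]
opening: 15.2
gripper_force: 40.0
```

>>> jog_arm(motion=[{"hand": 12,"translation": [0,0,0],"rotation": [0,0,0.1755]},{"hand": 12,"translation": [0,0,0],"rotation": [0,0,0.1755]},{"hand": 12,"translation": [0,0,0],"rotation": [0,0,0]},{"hand": 12,"translation": [0,0,0],"rotation": [0,0,0]}])

```text
t: 9.0
position: [545.5, -176.0, 286.2]
tool_rot: [[0.999, -0.04, -0.001], [-0.04, -0.999, 0.0], [-0.001, -0.0, -1.0]]
ft_force: [-0.2, -0.5, -1.9]
opening: 15.0
gripper_force: 40.0
```

Run:
```python
from cell import *
from h import *
s=observe();print(s["t"],s["position"],s["tool_rot"].round(4).tolist(),s["opening"],s["ft_force"],s["joints"].round(2))
for n in("side","top"):
    c=read_camera(n);np.savez(n+"5.npz",**c)
    P=cloud(c);x,y,z=P[...,0],P[...,1],P[...,2]
    for lo,hi in((185,200),(200,220),(220,240),(240,270),(285,300)):
        m=(abs(x-546)<60)&(abs(y+176)<40)&(z>lo)&(z<hi)
        if m.sum()>8:q=P[m];print(n,lo,hi,m.sum(),q.min(0).round(1),np.median(q,0).round(1),q.max(0).round(1))
c=load("side5.npz");cv2.imwrite("pics/s5.png",cv2.resize(c["frame"][160:360,260:460,::-1],(600,600)))
```

```text
9.0 [ 545.54569874 -175.99888316  286.21370937] [[0.9992, -0.0397, -0.001], [-0.0397, -0.9992, 0.0004], [-0.001, -0.0004, -1.0]] 15.005464850915715 [-0.15353318 -0.51742967 -1.94204196] [ 0.8   0.33 -0.67  1.64  0.21  1.26 -1.52]
side 185 200 196 [ 529.8 -183.4  185.1] [ 544.6 -182.1  193. ] [ 560.2 -176.7  200. ]
side 200 220 297 [ 529.7 -184.   200. ] [ 543.5 -181.5  210.2] [ 560.  -174.2  219.9]
side 220 240 316 [ 530.1 -183.3  220. ] [ 544.6 -181.2  230.2] [ 560.  -175.6  240. ]
side 240 270 530 [ 529.9 -182.3  240. ] [ 544.1 -180.5  255.3] [ 560.5 -172.3  269.9]
side 285 300 520 [ 520.1 -186.8  285. ] [ 542.1 -184.4  292.7] [ 569.2 -172.3  300. ]
top 185 200 15 [ 529.3 -180.9  187.1] [ 531.3 -176.9  193.6] [ 534.5 -176.2  198.2]
top 200 220 13 [ 529.4 -181.2  201.6] [ 530.2 -176.6  210.6] [ 533.4 -175.9  219.4]
top 220 240 12 [ 529.4 -181.5  224. ] [ 529.7 -176.6  227.6] [ 531.1 -175.1  239.9]
top 240 270 21 [ 529.4 -180.5  240.3] [ 529.9 -175.5  253.6] [ 541.6 -174.7  268.5]
top 285 300 39 [ 519.6 -178.6  285.5] [ 522.5 -169.3  291.2] [ 527.5 -168.   300. ]
```

View pics/s5.png

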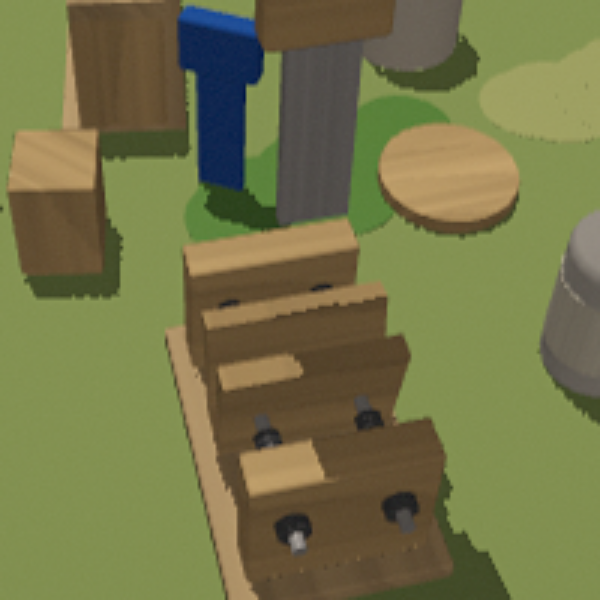

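The side crop shows the blade upright above the jig: tip at about (315,222), handle at (325,20), boards below at (300,310) and (310,350). The profile hints at a slight tilt, so I'll fit the blade's face and compare it with the boards in the same camera.

Run:
```python
from h import *
c=load("side5.npz");P=cloud(c);x,y,z=P[...,0],P[...,1],P[...,2]
m=(abs(x-545)<13)&(abs(y+181)<6)&(z>190)&(z<282)
def fit(q,z0):
    A=np.c_[q[:,0]-546,q[:,2]-z0,np.ones(len(q))]
    k=np.linalg.lstsq(A,q[:,1],rcond=None)[0]; r=q[:,1]-A@k
    g=abs(r)<2.5*np.median(abs(r))+.1; k=np.linalg.lstsq(A[g],q[g,1],rcond=None)[0]; return k.round(4),(r[g].std()).round(2)
print("blade near face (slope x, tilt z, y at tip)",fit(P[m],190),m.sum())
# lower-edge height and edge lines of the blade
mm=(abs(x-545)<20)&(abs(y+181)<7)&(z>150)&(z<282);print("tip z",np.percentile(z[mm],[.5,2]))
for zz in(195,215,235,255,275):
    q=P[mm&(abs(z-zz)<6)];print(zz,np.percentile(q[:,0],[2,98]).round(1))
for n in("side0.npz","side5.npz"):
    print(n);slot(load(n))
for n in ("top0.npz","side0.npz","side5.npz"): # same-camera board outline
    Q=cloud(load(n));b=(abs(Q[...,0]-546)<38)&(abs(Q[...,2]-99.5)<2)
    h=np.histogram((Q[...,1]+.043*(Q[...,0]-546))[b],np.arange(-202,-150,1))[0];print(n,h.tolist())
```

```text
blade near face (slope x, tilt z, y at tip) (array([-4.210000e-02,  2.360000e-02, -1.821464e+02]), np.float64(0.51)) 1186
tip z [185.54172798 187.56150131]
195 [530.1 559.2]
215 [530.  559.5]
235 [530.3 559.6]
255 [530.2 559.6]
275 [530.3 559.5]
side0.npz
-1 388 slope -0.0483 edges -199.16 -187.03 z 99.5
1 314 slope -0.0409 edges -165.46 -153.28 z 99.7
mid centres -176.23 mid inner -176.24 gap 21.57
face 1 537 [-4.40000e-02  1.38000e-01 -1.74463e+02]
side5.npz
-1 380 slope -0.0436 edges -199.49 -187.07 z 99.5
1 317 slope -0.0441 edges -165.45 -153.14 z 99.7
mid centres -176.29 mid inner -176.26 gap 21.63
face 1 534 [-4.30000e-02  1.37000e-01 -1.74394e+02]
top0.npz [0, 1, 13, 24, 21, 25, 19, 19, 21, 21, 24, 25, 24, 17, 26, 2, 0, 0, 0, 0, 0, 0, 0, 0, 0, 0, 0, 0, 0, 0, 0, 0, 0, 0, 0, 0, 13, 22, 22, 21, 24, 24, 24, 20, 22, 19, 27, 13, 10, 0, 0]
side0.npz [0, 0, 11, 45, 28, 33, 32, 35, 37, 37, 30, 29, 39, 33, 30, 8, 0, 0, 0, 0, 0, 0, 0, 0, 0, 0, 0, 0, 0, 0, 0, 0, 0, 0, 0, 1, 29, 46, 30, 28, 25, 22, 26, 24, 25, 25, 26, 20, 23, 7, 0]
side5.npz [0, 0, 17, 36, 38, 33, 34, 29, 39, 33, 34, 35, 33, 37, 24, 7, 1, 0, 0, 0, 0, 0, 0, 0, 0, 0, 0, 0, 0, 0, 0, 0, 0, 0, 0, 2, 32, 47, 31, 24, 27, 29, 19, 23, 28, 24, 25, 30, 13, 12, 0]
```

The blade's face is parallel to the slot, but it leans about 0.024 rad in the grip with its tip toward -y. I'll straighten it with a tool-x turn, then lower it to just above the boards and re-measure.

>>> jog_arm(motion=[{"hand": 12,"translation": [0,0,0],"rotation": [0.025,0,-0.003]},{"hand": 12,"translation": [0,0.4,25],"rotation": [0,0,0]},{"hand": 12,"translation": [0,0.6,25],"rotation": [0,0,0]},{"hand": 12,"translation": [0,0.4,15],"rotation": [0,0,0]},{"hand": 12,"translation": [0,0,0],"rotation": [0,0,0]}])

```text
t: 9.72
position: [545.2, -176.1, 220.8]
tool_rot: [[0.999, -0.04, -0.001], [-0.04, -0.999, 0.026], [-0.002, -0.026, -1.0]]
ft_force: [-0.7, -0.2, -1.0]
opening: 15.4
gripper_force: 40.0
```

```bash
cat >> h.py <<'E'
def blade(n,zt):
    from cell import read_camera,observe
    s=observe();print(s["t"],s["position"].round(2),s["tool_rot"][:,2].round(4),s["ft_force"].round(2),s["torque"].round(3),s["opening"].round(2))
    c=read_camera("side");np.savez(n,**c);P=cloud(c);x,y,z=P[...,0],P[...,1],P[...,2]
    m=(abs(x-545)<13)&(abs(y+179)<8)&(z>max(zt+3,103))&(z<zt+93);q=P[m]
    A=np.c_[q[:,0]-546,q[:,2]-zt,np.ones(len(q))]
    g=np.ones(len(q),bool)
    for _ in range(4):
        k=np.linalg.lstsq(A[g],q[g,1],rcond=None)[0];r=q[:,1]-A@k;g=abs(r)<1.5
    print("blade slope x, tilt, mid y at tip",k[0].round(4),k[1].round(4),(k[2]+3).round(2),g.sum());slot(c)
    return c
E
python3 - <<'E'
from h import *
blade("side6.npz",120)
E
```

```text
Traceback (most recent call last):
  File "h.py", line 36, in blade
    s=observe();print(s["t"],s["position"].round(2),s["tool_rot"][:,2].round(4),s["ft_force"].round(2),s["torque"].round(3),s["opening"].round(2))
                                                                                                                            ^^^^^^^^^^^^^^^^^^
AttributeError: 'float' object has no attribute 'round'
```

```bash
sed -i 's/,s\["opening"\].round(2)//' h.py
python3 - <<'E'
from h import *
blade("side6.npz",120)
E
```

```text
9.725 [ 545.16 -176.12  220.79] [-0.001   0.0263 -0.9997] [-0.67 -0.23 -1.05] [-0.03  -0.004 -0.022]
blade slope x, tilt, mid y at tip -0.0403 -0.0014 -176.78 853
-1 381 slope -0.038 edges -199.24 -187.24 z 99.6
1 201 slope -0.0488 edges -166.0 -153.39 z 99.6
mid centres -176.47 mid inner -176.62 gap 21.24
face 1 539 [-4.2000e-02  1.4600e-01 -1.7487e+02]
```

The blade is now upright (tilt -0.001) and within about 0.3 mm of the slot's middle. Next I'll lower it into the mouth.

>>> jog_arm(motion=[{"hand": 12,"translation": [0,0.2,15],"rotation": [0,0,0]},{"hand": 12,"translation": [0,0.3,15],"rotation": [0,0,0]},{"hand": 12,"translation": [0,0.3,12],"rotation": [0,0,0]},{"hand": 12,"translation": [0,0.3,10],"rotation": [0,0,0]},{"hand": 12,"translation": [0,0,0],"rotation": [0,0,0]}])

```text
t: 10.4
position: [545.3, -175.6, 168.7]
tool_rot: [[0.999, -0.04, -0.001], [-0.04, -0.999, 0.026], [-0.002, -0.026, -1.0]]
ft_force: [0.3, -0.4, -0.8]
opening: 15.1
gripper_force: 40.0
```

Run:
```python
from h import *
blade("side7.npz",67)
```

```text
10.4 [ 545.29 -175.58  168.73] [-7.000e-04  2.580e-02 -9.997e-01] [ 0.29 -0.39 -0.85] [-0.009  0.059  0.026]
blade slope x, tilt, mid y at tip -0.0322 0.004 -176.59 455
-1 385 slope -0.0431 edges -199.24 -186.97 z 99.6
1 188 slope -0.0427 edges -165.5 -153.61 z 99.6
mid centres -176.33 mid inner -176.24 gap 21.47
face -1 56 [-4.00000e-02 -5.10000e-02 -1.76002e+02]
face 1 310 [-4.30000e-02  1.20000e-01 -1.73545e+02]
```

>>> jog_arm(motion=[{"hand": 12,"translation": [0,0,4],"rotation": [0,0,0]},{"hand": 12,"translation": [0,0.1,4],"rotation": [0,0,0]},{"hand": 12,"translation": [0,0.1,3],"rotation": [0,0,0]},{"hand": 12,"translation": [0,0,2],"rotation": [0,0,0]},{"hand": 12,"translation": [0,0,0],"rotation": [0,0,0]}])

```text
t: 11.08
position: [545.8, -175.7, 156.6]
tool_rot: [[0.999, -0.04, 0.001], [-0.04, -0.999, 0.025], [-0.0, -0.025, -1.0]]
ft_force: [0.2, -0.0, -1.7]
opening: 15.3
gripper_force: 40.0
```

>>> jog_arm(motion=[{"hand": 12,"translation": [0,0,1],"rotation": [0,0,0]},{"hand": 12,"translation": [0,0,1],"rotation": [0,0,0]},{"hand": 12,"translation": [0,0.1,1],"rotation": [0,0,0]},{"hand": 12,"translation": [0,0,0],"rotation": [0,0,0]}])

```text
t: 11.58
position: [545.9, -175.7, 153.7]
tool_rot: [[0.999, -0.04, 0.001], [-0.04, -0.999, 0.025], [-0.0, -0.025, -1.0]]
ft_force: [-0.0, -0.0, -1.4]
opening: 15.5
gripper_force: 40.0
```

>>> jog_arm(motion=[{"hand": 12,"translation": [0,0,1],"rotation": [0,0,0]},{"hand": 12,"translation": [0,0,1],"rotation": [0,0,0]},{"hand": 12,"translation": [0,0.1,1],"rotation": [0,0,0]},{"hand": 12,"translation": [0,0,0],"rotation": [0,0,0]}])

```text
t: 12.08
position: [545.9, -175.7, 150.7]
tool_rot: [[0.999, -0.04, 0.001], [-0.04, -0.999, 0.025], [-0.0, -0.025, -1.0]]
ft_force: [1.4, -0.2, -1.8]
opening: 15.3
gripper_force: 40.0
```

>>> jog_arm(motion=[{"hand": 12,"translation": [0,0,1],"rotation": [0,0,0]},{"hand": 12,"translation": [0,0,1],"rotation": [0,0,0]},{"hand": 12,"translation": [0,0,0],"rotation": [0,0,0]}])

```text
t: 12.45
position: [545.9, -175.6, 148.7]
tool_rot: [[0.999, -0.04, 0.001], [-0.04, -0.999, 0.025], [-0.0, -0.025, -1.0]]
ft_force: [0.2, 0.6, -1.4]
opening: 15.0
gripper_force: 39.9
```

>>> jog_arm(motion=[{"hand": 12,"translation": [0,0.1,1],"rotation": [0,0,0]},{"hand": 12,"translation": [0,0,1],"rotation": [0,0,0]},{"hand": 12,"translation": [0,0,0],"rotation": [0,0,0]}])

```text
t: 12.82
position: [545.9, -175.6, 146.7]
tool_rot: [[0.999, -0.04, 0.001], [-0.04, -0.999, 0.025], [-0.0, -0.025, -1.0]]
ft_force: [-0.4, -0.0, -2.9]
opening: 15.2
gripper_force: 39.9
```

Run:
```python
from h import *
from cell import observe,read_camera
F=[]
for i in range(6):
    read_camera("side");F.append(observe()["ft_force"])
print(np.mean(F,0),np.std(F,0))
blade("side8.npz",45)
```

```text
[-0.00257451  0.56420544 -1.95102239] [0.61266045 0.21291592 0.39291582]
13.125 [ 545.92 -175.7   146.75] [ 0.001   0.025  -0.9997] [ 0.4   0.92 -1.85] [ 0.241 -0.025  0.016]
blade slope x, tilt, mid y at tip -0.0428 -0.0153 -175.01 202
-1 378 slope -0.0377 edges -198.98 -186.82 z 99.6
1 156 slope -0.0852 edges -166.43 -154.47 z 99.7
mid centres -176.67 mid inner -176.62 gap 20.39
face -1 60 [-3.20000e-02 -7.60000e-02 -1.74134e+02]
face 1 301 [-4.20000e-02  1.46000e-01 -1.74873e+02]
```

A light push toward +y (0.6 N, moment 0.24 N·m) says the tip touches the -y board first. I'll ease 0.4 mm toward +y and continue.

>>> jog_arm(motion=[{"hand": 12,"translation": [0,-0.4,0],"rotation": [0,0,0]},{"hand": 12,"translation": [0,0,1],"rotation": [0,0,0]},{"hand": 12,"translation": [0,0,0],"rotation": [0,0,0]}])

```text
t: 13.55
position: [546.3, -175.4, 146.1]
tool_rot: [[0.999, -0.04, 0.002], [-0.04, -0.999, 0.025], [0.001, -0.025, -1.0]]
ft_force: [0.5, 1.3, 0.6]
opening: 15.1
gripper_force: 40.0
```

```bash
cat > f.py <<'E'
from h import *
from cell import observe,read_camera
F=[]
for i in range(5):
    read_camera("side");s=observe();F.append(np.r_[s["ft_force"],s["torque"],s["position"]])
print(s["t"],np.mean(F,0).round(2))
E
python3 f.py
```

```text
13.8 [ 2.4000e-01  2.1000e-01  1.4100e+00  1.2000e-01  7.0000e-02 -1.0000e-02
  5.4624e+02 -1.7540e+02  1.4609e+02]
```

Pushing now takes about 3 N with little side force, so both boards are dragging. I'll go 3 mm deeper for a snug fit.

>>> jog_arm(motion=[{"hand": 12,"translation": [0,0,0.7],"rotation": [0,0,0]},{"hand": 12,"translation": [0,0,0.7],"rotation": [0,0,0]},{"hand": 12,"translation": [0,0,0.7],"rotation": [0,0,0]},{"hand": 12,"translation": [0,0,0]," rotation": [0,0,0],"rotation": [0,0,0]}])

```text
schema error: expected keys hand, translation, rotation
```

```bash
python3 f.py
```

```text
14.05 [-1.2000e-01  6.3000e-01  1.9500e+00  1.4000e-01  4.0000e-02 -5.0000e-02
  5.4623e+02 -1.7538e+02  1.4606e+02]
```

>>> jog_arm(motion=[{"hand": 12,"translation": [0,-0.1,0.7],"rotation": [0,0,0]},{"hand": 12,"translation": [0,0,0.7],"rotation": [0,0,0]},{"hand": 12,"translation": [0,0,0.7],"rotation": [0,0,0]},{"hand": 12,"translation": [0,0,0],"rotation": [0,0,0]}])

```text
t: 14.55
position: [546.8, -175.3, 144.5]
tool_rot: [[0.999, -0.04, 0.003], [-0.04, -0.999, 0.024], [0.002, -0.024, -1.0]]
ft_force: [-0.2, -0.3, 5.9]
opening: 15.4
gripper_force: 40.0
```

```bash
python3 f.py
```

```text
14.8 [-5.5000e-01  2.2000e-01  6.1700e+00  1.4000e-01  1.5000e-01 -3.0000e-02
  5.4678e+02 -1.7533e+02  1.4454e+02]
```

The push is now about 8 N, higher than I expected at this depth. I'll check the depth (handle underside), the tilt and how far the boards have shifted.

Run:
```python
from h import *
c=blade("side9.npz",42)
for n,zt in(("side6.npz",120),("side7.npz",67),("side8.npz",45),("side9.npz",43)):
    c=load(n);P=cloud(c);x,y,z=P[...,0],P[...,1],P[...,2]
    m=(abs(x-545)<24)&(abs(y+180)<12)&(z>zt+75)&(z<zt+115)&((abs(x-545)>17))
    print(n,"handle underside z",np.percentile(z[m],[1,3,8]).round(1), "z blade/handle x-range",np.percentile(x[m],[2,98]).round(1))
    hsv=cv2.cvtColor(c["frame"],cv2.COLOR_RGB2HSV);b=(abs(x-545)<12)&(abs(y+180)<9)&(z>zt+70)&(z<zt+115)
    steel=b&(hsv[...,1]<60);print("   steel top z",np.percentile(z[steel],[95,99]).round(1) if steel.any() else None)
c=load("side9.npz");cv2.imwrite("pics/s9.png",cv2.resize(c["frame"][180:360,270:450,::-1],(600,600)))
```

```text
14.8 [ 546.78 -175.35  144.54] [ 0.0026  0.0243 -0.9997] [-1.31  0.3   6.11] [ 0.147  0.163 -0.006]
blade slope x, tilt, mid y at tip -0.0441 -0.0058 -175.47 185
-1 388 slope -0.0407 edges -199.45 -187.34 z 99.6
1 136 slope -0.1011 edges -166.99 -155.03 z 99.7
mid centres -177.2 mid inner -177.17 gap 20.35
face -1 63 [-4.6000e-02 -9.7000e-02 -1.7269e+02]
face 1 307 [-4.50000e-02  1.19000e-01 -1.73362e+02]
side6.npz handle underside z [215.8 216.4 218. ] z blade/handle x-range [521.1 568.2]
   steel top z [210.2 211.4]
side7.npz handle underside z [163.7 165.2 165.8] z blade/handle x-range [521.3 527.9]
   steel top z [155.3 158. ]
side8.npz handle underside z [143.8 144.2 145.2] z blade/handle x-range [521.1 527.3]
   steel top z [131.5 134.7]
side9.npz handle underside z [140.2 140.7 141.8] z blade/handle x-range [521.2 527.6]
   steel top z [129.6 133.2]
```

View pics/s9.png

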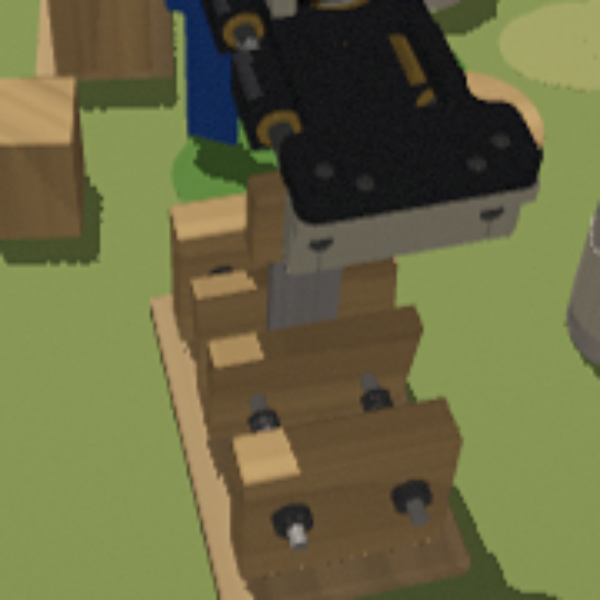

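The side crop shows the blade (305,295) standing between the two boards, upright, with the handle still held. The handle underside is about 138–140 mm high, so there's no slip in the grip and the tip is about 12–15 mm above the lower edges. The net side force is near zero while the push is 8 N, which means both boards drag. I'll add 1 mm and then hold.

>>> jog_arm(motion=[{"hand": 12,"translation": [0,0,0.5],"rotation": [0,0,0]},{"hand": 12,"translation": [0,0,0.5],"rotation": [0,0,0]},{"hand": 12,"translation": [0,0,0],"rotation": [0,0,0]},{"hand": 12,"translation": [0,0,0],"rotation": [0,0,0]},{"hand": 12,"translation": [0,0,0],"rotation": [0,0,0]}])

```text
t: 15.48
position: [547.0, -175.4, 143.7]
tool_rot: [[0.999, -0.04, 0.003], [-0.04, -0.999, 0.024], [0.002, -0.024, -1.0]]
ft_force: [0.2, -0.4, 7.6]
opening: 15.2
gripper_force: 40.0
```

```bash
python3 f.py; python3 -c "
from h import *
blade('side10.npz',42)"
```

```text
15.725 [-2.1000e-01  4.5000e-01  7.0600e+00  1.9000e-01  1.4000e-01 -2.0000e-02
  5.4694e+02 -1.7535e+02  1.4373e+02]
15.725 [ 546.93 -175.33  143.72] [ 0.0029  0.0242 -0.9997] [-0.62  1.13  7.26] [ 0.179  0.136 -0.003]
blade slope x, tilt, mid y at tip -0.0324 -0.0049 -175.53 173
-1 387 slope -0.0467 edges -199.32 -187.13 z 99.6
1 141 slope -0.113 edges -167.09 -154.57 z 99.5
mid centres -177.03 mid inner -177.11 gap 20.03
face -1 61 [-4.20000e-02 -1.13000e-01 -1.71696e+02]
face 1 311 [-4.10000e-02  1.20000e-01 -1.73353e+02]
```

```bash
python3 -c "
from cell import job_done
print(job_done())"
```

```text
the job is handed in; nothing more can be done
None
```

I handed the job in at about 16 s: the blade is held upright by its handle between the two boards, with its tip about 12 mm above their lower edges, dragging on both with about 9 N of push.

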